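# Run the valve balls out of the dispenser, holding its sprung flap half open

## Task

Stand the empty white tub on the bench under the mouth of the steel dispenser and let go of it while the flap is still shut. Then take the flap by its pull bar, open it to half, about 45 degrees, and keep hold of it there so that all six balls run out into the tub: finish while still holding the flap at 45 degrees, for it drops shut if let go. Spill no balls, and leave the other parts on the bench where they are.

Things in the scene. Friction and masses are not known exactly. Their poses are not given: they have to be found in the camera images.
- bin: the gravity dispenser: a stainless open-topped bin on four legs, fixed to the bench, 102 mm wide (its y), 240 mm long (its x), walls up to 205 mm. Its floor slopes 15 degrees down to the mouth, which is at its -x end and is closed by the flap. Origin on the bench under the middle of the bin, z up; -x is the way the balls run out. The front legs stand 47 mm behind the mouth's edge, so a tub's rim can reach a little under the mouth.
- bin_mouth (a point): middle of the lower edge of the mouth, where the sloped floor ends, 115 mm above the bench; axes as the bin's (-x points outward, the way the balls leave). The balls drop off close in front of it, so the tub's near rim belongs right under this edge or slightly behind it: the tub set square to the bin, its middle 50 to 80 mm outward, catches them all. The floor sheet is 3 mm thick and nothing hangs lower there, except the legs set back.
- flap_hinge (a point): middle of the flap's hinge line, 197 mm above the bench and 10 mm behind the mouth's edge; the line runs along its y, horizontal. At shut its axes are the bin's; it turns with the flap.
- flap (a joint): opening angle of the sheet-steel flap (104 mm wide, 79 mm tall, 3 mm thick, 0.22 kg) hung at its top edge: 0 = shut and vertical, growing as its lower edge swings outward and up, stop at 1.571 (90 degrees). A spring and its weight shut it (about 0.1 Nm at shut, 0.25 Nm at 45 degrees), so it drops shut if let go.
- flap_handle (a point): centre of the flap's round steel pull bar, 12 mm thick, 64 mm long, parallel to the hinge line, on two posts of 8 mm at 27 mm either side of the middle; 50 mm in front of the flap and 40 mm below the hinge when shut (64 mm from the hinge line; 157 mm above the bench). Clear gap between bar and flap 41 mm. It turns with the flap: at 45 degrees open it is 64 mm outward from the hinge line and about 7 mm above it.
- tub: empty square tub of white plastic, 168 mm over the rim, 148 mm inside, 85 mm high, about 0.3 kg, with a thick rim all round: the topmost 22 mm of each wall is 10 mm thick (from 74 to 84 mm out from the middle), below it the wall is 4 mm. Loose on the bench. Origin under its middle, z up, x and y square to its sides. Can be lifted by one side's rim.
- ball1: one of six white plastic valve balls, 40 mm diameter, 46 g, lying in the bin behind the flap; origin at its centre.
- ball2: one of six white plastic valve balls, 40 mm diameter, 46 g, lying in the bin behind the flap; origin at its centre.
- ball3: one of six white plastic valve balls, 40 mm diameter, 46 g, lying in the bin behind the flap; origin at its centre.
- ball4: one of six white plastic valve balls, 40 mm diameter, 46 g, lying in the bin behind the flap; origin at its centre.
- ball5: one of six white plastic valve balls, 40 mm diameter, 46 g, lying in the bin behind the flap; origin at its centre.
- ball6: one of six white plastic valve balls, 40 mm diameter, 46 g, lying in the bin behind the flap; origin at its centre.
- starwheel: bystander: white plastic eight-pointed star wheel lying on the bench, 124 mm over its points, 42 mm high; origin under its middle.
- bush: bystander: white plastic bush (thick ring) standing on the bench, 84 mm diameter, 55 mm high; origin under its middle.
- hub: bystander: turned steel hub, 80 mm flange, 45 mm high; origin under its middle.
Not all that is in view belongs to the job. What is shaped like the tub but blue or orange is not meant.

How it is judged:
By the outcome, as a careful person would: the job done as asked, in the order asked, and still so for the second after the job is handed in, while the arm keeps its last pose, push and grip.
It also fails if it takes over 54 s, if anything falls off the work surface, if the arm or the gripper's body presses on something with over 40 N, if the wrist force passes 120 N, or if a joint passes its speed limit or range.

## Robot

A 6-joint arm with a two-finger parallel gripper is mounted at the origin on the work surface. World frame = base frame: x ahead of the robot, y to its left, z up, the work surface at z = 0. Lengths are in m, angles in rad, forces in N, time in s.
With the tool pointing down it reaches from about 0.325 to 0.9 m from the base axis. Payload 3.5 kg.
Tool frame: the origin (TCP) lies midway between the tips of the shut fingers; the grasp point (between the pads) lies grip_point_offset behind it (grip_point_offset is the distance from the TCP to the grasp point, in m); z points along the fingers, y is the line along which they close (so a half turn about z gives the same grasp; the last joint's range is limited). The gripper opens to 85 mm and grips with 20 to 120 N. Pads are 22 mm wide; open, the fingers measure 114 mm over their backs; the gripper's body (76 mm by 85 mm) begins 54 mm behind the grasp point. The pads swing forward as they close: fully open they stand 13 mm farther back than shut.
Start: joints at [1.087, 0.276, -0.026, 1.268, 0, 1.467], TCP at [0.232, 0.58, 0.206] pointing down, gripper open.
Joint ranges: [-3.12, 3.12], [-0.85, 1.88], [-1.08, 1.24], [-1.95, 2.15], [-1.57, 1.53], [-3.14, 3.14]. Speed limits (rad/s): [2.57, 2.57, 3.14, 3.14, 3.14, 3.14].

## Interface

Orientations are given as a 3x3 rotation matrix whose columns are the frame's x, y, z axes.
In Python, from plant import move_to, servo_line, goto_joints, set_gripper, dwell, solve_ik, snapshot, IKError, job_done, trace, mark_of, current_time, current_q, current_dq, current_joint_efforts, current_tool_pos, current_orientation, current_wrist_force, current_wrist_torque, current_width, current_grip_force, grip_point_offset gives the robot as it stands. Calls block until the motion is done:
- move_to(position, orientation): joint-space move of the TCP to a pose.
- servo_line(position, orientation=None, vel=0.15): straight line of the TCP; orientation=None keeps the orientation; vel is the mean speed in m/s.
- goto_joints(angles): joint-space move.
- set_gripper(opening, newtons=None): opening from 0.0 (shut) to 1.0 (fully open); newtons is the grip in N (None keeps the last); returns when the fingers have stopped.
- dwell(seconds).
- solve_ik(position, orientation): joint angles nearest the present ones, or None.
- snapshot(name): name is "scene" or "side" or "wrist"; returns a dict with "img" (420x560x3 uint8, red, green, blue), "z_map" (420x560 float32, m along the optical axis (not along the pixel's ray), 0 where there is no reading), "camera_matrix" (3x3 intrinsics, pixels), "xyz" and "orientation" of the camera in the world. Camera axes: x right, y down, z forward; pixel columns grow to the right and rows downward; lengths in m; the calibration is good to about 2 mm. A picture is of the moment at which its call begins.
A pose or a line that the arm cannot do raises IKError and nothing moves.
- job_done(): hands the job in; it is judged then, once.
Trained networks look in a picture, given as the dict that the camera call returned (one of the last four; its "shot" number tells which), for a name from the list of things; names that differ only in an ending like _2 or _b are one class to them, and where a whole thing is asked for, a point or a joint stands for the part that bears it (a point fixed in the world has none). Each returns a list of dicts, best first, with "score" (0 to 1); they miss things now and then, are a little off and sometimes report something else, mostly with a low value. They report only what shows in the picture. A call takes as long as a camera call. They do not tell look-alikes from the thing itself.
- trace(picture, label): "region" (420x560 bool, what is visible of it) and "uv" ([column, row] in pixels, amid what is visible of it).
- mark_of(picture, label): "uv" ([column, row] in pixels: a listed point, or the origin of a listed thing).
Readings, each from a call of its own:
- current_time(): time.
- current_q(): joint angles.
- current_dq(): joint speeds.
- current_joint_efforts(): joint torques, N m.
- current_tool_pos(): TCP position.
- current_orientation(): TCP orientation.
- current_wrist_force(): force on the tool from outside, world axes, zero at the start.
- current_wrist_torque(): the same for the moment, N m.
- current_width(): opening from 0.0 (shut) to 1.0 (fully open).
- current_grip_force(): force on a finger pad.
Only numpy, scipy, OpenCV 4.12 (cv2) and the standard library are available. Lean on these libraries where they do the work, as an engineer would, in place of code of your own. Each camera call takes 0.05 s, during which the arm holds its last target. There are 200 camera calls.

## Working session

There is one attempt and no reset: what is moved stays moved. The work goes in short steps, each a Python script; the robot and the scene stay as the last script left them, time stands still between calls to the robot, and variables do not carry over. Pictures are saved under pics/ and viewed, at most 10 in all, crops included, and the job is handed in when it is done.

```bash
ls; mkdir -p pics; cat > h.py <<'E'
import numpy as np, cv2
from plant import *
def world(p,uv,z=None,d=None):
    K=p["camera_matrix"];r=np.linalg.inv(K)@[uv[0],uv[1],1.]
    R=np.array(p["orientation"]);c=np.array(p["xyz"]);w=R@r
    if z is not None: return c+w*(z-c[2])/w[2]
    return c+w*d
def cloud(p):
    z=p["z_map"];v,u=np.mgrid[:420,:560];K=p["camera_matrix"]
    r=np.stack([(u-K[0,2])/K[0,0]*z,(v-K[1,2])/K[1,1]*z,z],-1)
    return r@np.array(p["orientation"]).T+p["xyz"]
def save(p,n,crop=None,s=1):
    i=p["img"][...,::-1]
    if crop: i=i[crop[1]:crop[3],crop[0]:crop[2]]
    cv2.imwrite("pics/"+n,cv2.resize(i,None,fx=s,fy=s))
E
cat > a.py <<'E'
from h import *
np.set_printoptions(precision=3,suppress=True)
print(grip_point_offset, current_time())
a=snapshot("scene");b=snapshot("side")
i=np.hstack([a["img"],b["img"]])[...,::-1]
cv2.imwrite("pics/s1.png",cv2.resize(a["img"][...,::-1],(800,600)));cv2.imwrite("pics/s2.png",cv2.resize(b["img"][...,::-1],(800,600)))
for n,p in(("scene",a),("side",b)):
    print(n,p["xyz"])
    C=cloud(p)
    for l in ["tub","bin"]:
        for t in trace(p,l)[:4]:
            m=t["region"]&(p["z_map"]>0);P=C[m];print(l,t["score"],t["uv"],m.sum(),np.median(P,0),np.median(p["img"][m],0))
    for l,z in [("tub",0),("bin",0),("bin_mouth",.115),("flap_hinge",.197),("flap_handle",.157),("starwheel",0),("bush",0),("hub",0)]:
        for t in mark_of(p,l)[:4]: print(l,round(t["score"],2),np.array(t["uv"]),world(p,t["uv"],z))
E
python3 a.py
```

```text
pics
0.0187 0.0
scene [1.353 0.11  0.795]
tub 0.79 [269.0, 172.3] 2369 [ 0.275 -0.202  0.05 ] [37. 52. 94.]
tub 0.61 [147.1, 197.9] 3156 [ 0.501 -0.542  0.048] [128.  60.  19.]
tub 0.57 [230.4, 217.0] 3537 [ 0.51  -0.256  0.044] [115. 113. 107.]
tub 0.56 [404.0, 178.0] 950 [0.216 0.242 0.065] [15. 40. 91.]
bin 0.55 [430.4, 220.6] 7079 [0.555 0.285 0.165] [82. 82. 82.]
tub 0.83 [153.1 207.9] [ 0.502 -0.529  0.   ]
tub 0.67 [231.4 223.7] [ 0.514 -0.259  0.   ]
tub 0.6 [269.1 180.5] [ 0.266 -0.208  0.   ]
bin 0.8 [406.  259.4] [0.538 0.257 0.   ]
bin_mouth 0.79 [373.7 231.6] [0.576 0.156 0.115]
bin_mouth 0.34 [420.8 326.5] [0.837 0.265 0.115]
flap_hinge 0.73 [384.5 202.4] [0.557 0.169 0.197]
flap_handle 0.83 [359.1 218.1] [0.583 0.115 0.157]
starwheel 0.93 [254.7 305.6] [ 0.787 -0.1    0.   ]
bush 0.66 [398.5 212.1] [ 0.335  0.233 -0.   ]
bush 0.58 [168.4 259.6] [ 0.697 -0.377 -0.   ]
hub 0.86 [420.1 328.5] [0.755 0.29  0.   ]
side [0.425 0.76  0.813]
tub 0.96 [365.7, 221.1] 3565 [ 0.283 -0.229  0.044] [15. 37. 82.]
tub 0.94 [371.1, 366.1] 8128 [0.286 0.238 0.028] [ 19.  49. 109.]
tub 0.72 [297.4, 159.4] 2104 [ 0.511 -0.505  0.05 ] [117.  55.  12.]
tub 0.6 [282.2, 205.5] 3086 [ 0.53  -0.282  0.045] [105. 104.  96.]
bin 0.86 [257.4, 345.6] 8674 [0.512 0.334 0.165] [88. 89. 86.]
tub 0.97 [298.1 171.4] [ 0.508 -0.523  0.   ]
tub 0.88 [370.6 379.1] [0.285 0.258 0.   ]
tub 0.71 [278.7 218. ] [ 0.543 -0.247  0.   ]
tub 0.62 [361.7 232.8] [ 0.29  -0.213  0.   ]
bin 0.54 [255.6 288.4] [ 0.565  0.046 -0.   ]
flap_hinge 0.78 [238.  265.3] [0.577 0.163 0.197]
flap_handle 0.8 [240.4 264.6] [0.582 0.121 0.157]
starwheel 0.63 [183.9 239.3] [ 0.802 -0.109  0.   ]
starwheel 0.62 [237.6 314.8] [0.593 0.134 0.   ]
bush 0.63 [234.8 188.7] [ 0.71  -0.382  0.   ]
hub 0.8 [150.6 362.2] [0.752 0.284 0.   ]
hub 0.23 [281.5 217.2] [ 0.535 -0.252  0.   ]
```

View pics/s1.png

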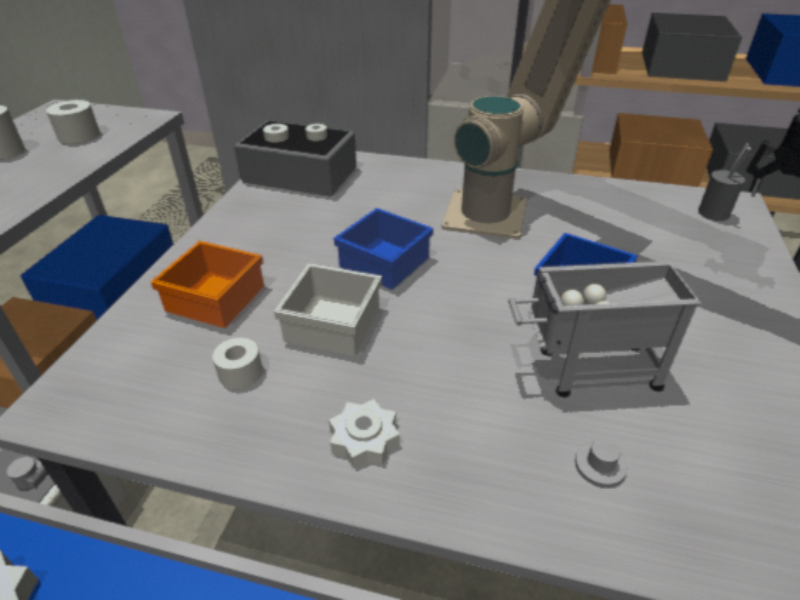

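View pics/s2.png

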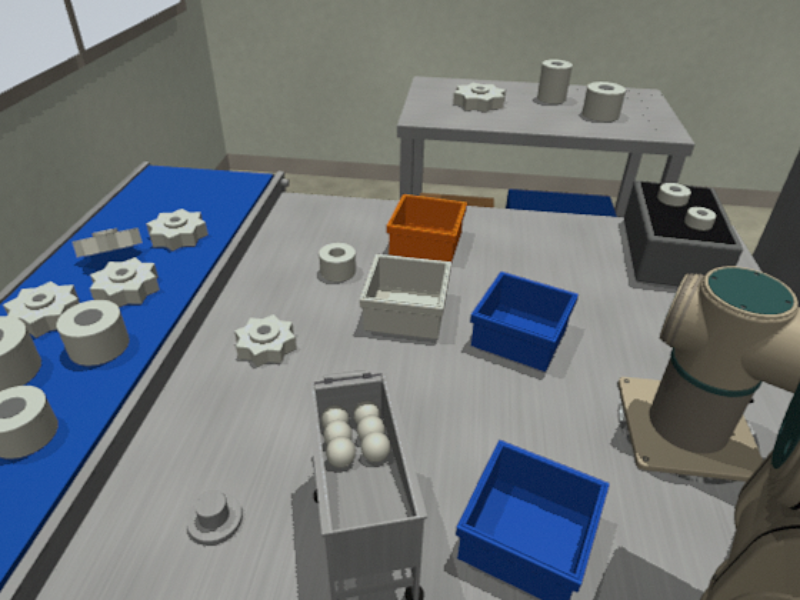

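The pictures show four tub-shaped candidates in scene pixels: orange (147,198), blue (269,172), blue (404,178) and white/grey (231,217). I choose the white one. The bin is at (430,220), its flap facing world -y. Next I fit both rims from depth and check the choice in a crop.

```bash
cat > b.py <<'E'
from h import *
np.set_printoptions(precision=3,suppress=True)
a=snapshot("scene");b=snapshot("side")
save(a,"c1.png",(180,170,290,270),5)
T=[];B=[]
for p in(a,b):
    C=cloud(p);ok=p["z_map"]>0
    t=min((t for t in trace(p,"tub")),key=lambda t:np.ptp(np.median(p["img"][t["region"]],0).astype(float)))
    m=cv2.dilate(t["region"].astype(np.uint8),np.ones((5,5)))>0
    q=C[m&ok&(abs(C[...,2]-.0845)<.004)];T.append(q[:,:2])
    m=cv2.dilate(trace(p,"bin")[0]["region"].astype(np.uint8),np.ones((7,7)))>0
    q=C[m&ok&(abs(C[...,2]-.204)<.005)];B.append(q[:,:2])
def rect(Q):
    return cv2.minAreaRect((Q*1000).astype(np.float32))
for n,L in(("tub",T),("bin",B)):
    for Q in L+[np.vstack(L)]: print(n,len(Q),rect(Q),Q.mean(0))
for p in(a,b):
    for l,z in[("bin_mouth",.115),("flap_hinge",.197),("flap_handle",.157)]:
        for t in mark_of(p,l)[:1]: print(l,t["score"],world(p,t["uv"],z))
E
python3 b.py
```

```text
tub 55 ((433.1958923339844, 285.2774658203125), (308.5719299316406, 214.82957458496094), 13.81525707244873) [0.505 0.294]
tub 555 ((525.6555786132812, -250.05416870117188), (173.2677459716797, 167.9449005126953), 88.4244155883789) [ 0.525 -0.239]
tub 610 ((502.529052734375, 29.041961669921875), (303.8326416015625, 752.725830078125), 15.136249542236328) [ 0.523 -0.191]
bin 1149 ((527.7557373046875, 274.548828125), (125.11830139160156, 245.0934600830078), 17.926734924316406) [0.534 0.267]
bin 1992 ((528.1441650390625, 274.29071044921875), (119.27035522460938, 242.68130493164062), 18.621063232421875) [0.525 0.283]
bin 3141 ((527.7557373046875, 274.548828125), (125.11830139160156, 245.0934600830078), 17.926734924316406) [0.528 0.278]
bin_mouth 0.96 [0.576 0.155 0.115]
flap_hinge 0.76 [0.566 0.168 0.197]
flap_handle 0.93 [0.583 0.115 0.157]
bin_mouth 0.89 [0.568 0.153 0.115]
flap_hinge 0.59 [0.57  0.166 0.197]
```

View pics/c1.png

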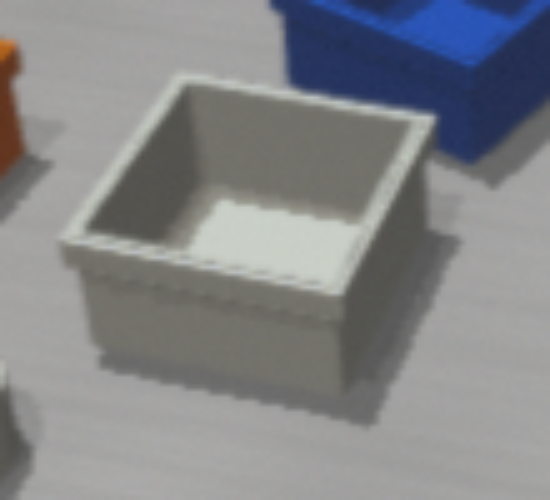

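The crop confirms the white tub: grey-white, thick rim, empty, at scene (231,217). The orange and blue tubs lie beside it. Next: tighten the bin yaw and bar position, and check reachability.

```bash
cat > c.py <<'E'
from h import *
np.set_printoptions(precision=3,suppress=True)
a=snapshot("scene");b=snapshot("side")
A=[cloud(p).reshape(-1,3)[p["z_map"].ravel()>0] for p in(a,b)]
c0=np.array([.528,.2745])
for P in A:
    q=P[(np.linalg.norm(P[:,:2]-c0,axis=1)<.15)&(abs(P[:,2]-.203)<.005)][:,:2]-c0
    best=max((np.sum(np.histogram(q@[np.cos(t),np.sin(t)],np.arange(-.08,.08,.002))[0]**2.),t) for t in np.radians(np.arange(10,27,.25)))
    t=best[1];n=np.array([np.cos(t),np.sin(t)]);d=np.array([np.sin(t),-np.cos(t)])
    h,e=np.histogram(q@n,np.arange(-.08,.08,.004));print("yaw",np.degrees(t),dict(zip((e[:-1]*1000).round().astype(int).tolist(),h.tolist())))
    h,e=np.histogram(q@d,np.arange(-.15,.16,.01));print(dict(zip((e[:-1]*1000).round().astype(int).tolist(),h.tolist())))
    # bar
    m=np.array([.583,.115]);r=P[:,:2]-m
    k=(abs(P[:,2]-.157)<.012)&(abs(r@n)<.045)&(abs(r@d)<.02);print("bar",k.sum(),P[k].mean(0),"n",(np.percentile(r[k]@n,[2,98])),"d",np.percentile(r[k]@d,[5,50,95]))
    k=(abs(P[:,2]-.085)<.006)&(np.linalg.norm(P[:,:2]-[.525,-.25],axis=1)<.13)
    print("tub",k.sum(),cv2.minAreaRect((P[k][:,:2]*1000).astype(np.float32)))
t=np.radians(18.3);d=np.array([np.sin(t),-np.cos(t),0]);n=np.array([np.cos(t),np.sin(t),0]);u=np.array([0,0,1.])
hinge=np.append(np.array([.583,.115])-d[:2]*.05,.197)
for s in(1,-1):
  for al in(0,15,30,45):
    ang=np.radians(225+al);z=np.cos(ang)*d+np.sin(ang)*u;x=n*s;R=np.stack([x,np.cross(z,x),z],1)
    for f in(0,22,45):
        F=np.radians(f);g=np.radians(-38.66+f);h=hinge+.064*(np.cos(g)*d+np.sin(g)*u)
        an=ang+F*1;z=np.cos(an)*d+np.sin(an)*u;R=np.stack([x,np.cross(z,x),z],1)
        q=solve_ik(h+z*grip_point_offset,R);print(s,225+al,f,None if q is None else np.array(q))
E
python3 c.py
```

```text
yaw 19.0 {-80: 0, -76: 0, -72: 0, -68: 0, -64: 8, -60: 76, -56: 98, -52: 172, -48: 97, -44: 13, -40: 10, -36: 11, -32: 10, -28: 16, -24: 16, -20: 10, -16: 16, -12: 5, -8: 14, -4: 11, 0: 16, 4: 14, 8: 15, 12: 11, 16: 9, 20: 10, 24: 14, 28: 15, 32: 16, 36: 14, 40: 10, 44: 29, 48: 103, 52: 115, 56: 194, 60: 28, 64: 0, 68: 0, 72: 0}
{-150: 0, -140: 0, -130: 24, -120: 106, -110: 40, -100: 36, -90: 41, -80: 39, -70: 36, -60: 38, -50: 35, -40: 40, -30: 37, -20: 36, -10: 33, 0: 43, 10: 39, 20: 35, 30: 34, 40: 40, 50: 47, 60: 41, 70: 35, 80: 37, 90: 40, 100: 114, 110: 133, 120: 17, 130: 0, 140: 0}
bar 129 [0.585 0.121 0.16 ] n [-0.03   0.032] d [-0.018 -0.004  0.002]
tub 678 ((525.5828247070312, -249.19595336914062), (169.07041931152344, 174.1063995361328), 87.86577606201172)
yaw 18.5 {-80: 0, -76: 0, -72: 0, -68: 0, -64: 0, -60: 192, -56: 222, -52: 246, -48: 87, -44: 21, -40: 26, -36: 23, -32: 28, -28: 23, -24: 28, -20: 23, -16: 25, -12: 22, -8: 21, -4: 26, 0: 23, 4: 25, 8: 22, 12: 25, 16: 23, 20: 26, 24: 26, 28: 28, 32: 26, 36: 24, 40: 23, 44: 25, 48: 242, 52: 247, 56: 224, 60: 0, 64: 0, 68
[... 1031 characters left out ...]
72]
1 270 45 [ 0.419  0.329 -0.193  1.147 -0.781 -3.002]
-1 225 0 [-0.229  0.524 -0.03   1.497  0.648 -0.713]
-1 225 22 [-0.114  0.347 -0.084  1.317  0.362 -0.466]
-1 225 45 [ 0.064  0.237 -0.121  1.213  0.    -0.256]
-1 240 0 [-0.145  0.402 -0.093  1.329  0.464 -0.524]
-1 240 22 [ 0.001  0.274 -0.134  1.207  0.133 -0.322]
-1 240 45 [ 0.192  0.226 -0.157  1.154 -0.26  -0.131]
-1 255 0 [-0.038  0.313 -0.146  1.205  0.245 -0.368]
-1 255 22 [ 0.128  0.243 -0.174  1.131 -0.12  -0.193]
-1 255 45 [ 0.315  0.257 -0.182  1.129 -0.524 -0.006]
-1 270 0 [ 0.086  0.265 -0.187  1.118  0.    -0.233]
-1 270 22 [ 0.255  0.254 -0.202  1.089 -0.383 -0.07 ]
-1 270 45 [ 0.419  0.329 -0.193  1.147 -0.781  0.14 ]
```

```bash
cat >> h.py <<'E'
np.set_printoptions(precision=3,suppress=True)
def axes(deg):
    t=np.radians(deg);return np.array([np.sin(t),-np.cos(t),0]),np.array([np.cos(t),np.sin(t),0])
U=np.array([0,0,1.])
def Rt(deg,ang=270.):   # tool in the (outward,up) plane, approach angle ang
    d,n=axes(deg);a=np.radians(ang);z=np.cos(a)*d+np.sin(a)*U;return np.stack([-n,np.cross(z,-n),z],1)
YAW=18.5
d,n=axes(YAW)
HANDLE=np.array([.583,.116,.157]);HINGE=HANDLE-d*.05+U*.04;MOUTH=HANDLE-.04*d-U*.042
E
cat > d.py <<'E'
from h import *
set_gripper(.55,80)
servo_line([.232,.58,.40],vel=.4)
e,_=axes(-2.1);g=np.array([.526,-.25,0])+.079*e
move_to(g+U*.25,Rt(-2.1))
servo_line(g+U*.12,vel=.25)
p=snapshot("wrist");save(p,"w1.png")
servo_line(g+U*.056,vel=.12)
set_gripper(0,80)
print(current_time(),current_width(),current_grip_force(),current_wrist_force(),current_tool_pos())
servo_line(g+U*.096,vel=.1)
print(current_time(),current_width(),current_grip_force(),current_wrist_force(),current_wrist_torque(),current_tool_pos())
p=snapshot("side");save(p,"s3.png")
E
python3 d.py
```

```text
8.1583 0.06067110087359663 78.84530492126942 [-1.312 -0.189  5.872] [ 0.524 -0.33   0.057]
8.7083 0.05158559033307049 81.62295084446669 [-0.282  0.388 -4.149] [-0.259  0.092 -0.031] [ 0.523 -0.329  0.095]
```

View pics/s3.png

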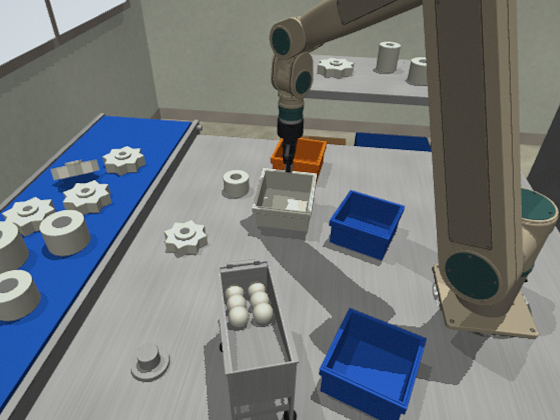

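The tub is held by its far rim at (288,172) in the side picture. Next I check its tilt in depth and carry it.

```bash
cat > e.py <<'E'
from h import *
def tilt(c):
    for v in("side","scene"):
        p=snapshot(v);P=cloud(p).reshape(-1,3)[p["z_map"].ravel()>0];k=(np.linalg.norm(P[:,:2]-c,axis=1)<.13)&(P[:,2]<.17)
        z=P[k][:,2];P=P[k];e,m=axes(YAWT)
        for lo in(-.084,.04,.07):
            s=(P[:,:2]-c)@e[:2];q=P[(s>lo)&(s<lo+.02)];print(v,lo,np.percentile(q[:,2],[95,99]) if len(q) else None)
YAWT=-2.1
tilt(np.array([.526,-.25]))
c=MOUTH+.20*d;g=c+.079*d;g[2]=.106
servo_line(g-U*0,Rt(YAW),vel=.2)
print(current_time(),current_width(),current_wrist_force(),current_tool_pos())
YAWT=YAW;tilt(c[:2])
p=snapshot("side");save(p,"s4.png")
E
python3 e.py
```

```text
side -0.084 [0.091 0.093]
side 0.04 [0.118 0.169]
side 0.07 [0.123 0.126]
scene -0.084 [0.09  0.092]
scene 0.04 [0.117 0.161]
scene 0.07 [0.149 0.165]
10.2917 -0.000584618045456174 [-0.381 -0.848  0.453] [ 0.658 -0.111  0.106]
side -0.084 [0.003 0.004]
side 0.04 [0.084 0.087]
side 0.07 [0.135 0.154]
scene -0.084 [0.002 0.003]
scene 0.04 [0.065 0.085]
scene 0.07 [0.157 0.168]
```

View pics/s4.png

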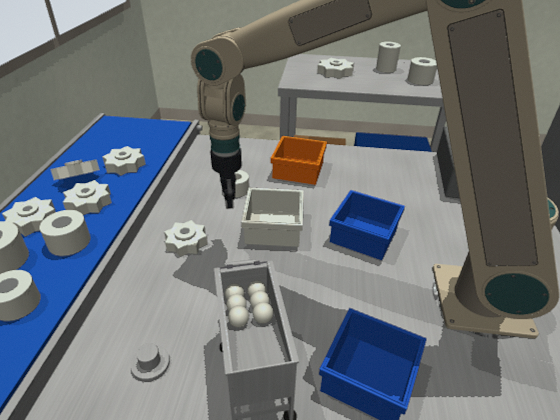

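The grip slipped and the tub stands upright at side (273,217). I'll re-measure it, then grip harder and slide it along the bench rather than lifting it.

```bash
cat > f.py <<'E'
from h import *
def tubpose(c):
    for v in("side","scene"):
        p=snapshot(v);P=cloud(p).reshape(-1,3)[p["z_map"].ravel()>0]
        k=(abs(P[:,2]-.085)<.005)&(np.linalg.norm(P[:,:2]-c,axis=1)<.13)
        r=cv2.minAreaRect((P[k][:,:2]*1000).astype(np.float32));print(v,k.sum(),r)
        for l in("starwheel","bush","hub"):
            t=mark_of(p,l); 
            if t: print(l,t[0]["score"],world(p,t[0]["uv"],0))
if __name__=="__main__":
    set_gripper(.55,100)
    servo_line(np.array(current_tool_pos())+U*.14,vel=.3)
    p=snapshot("side");m=max((t for t in mark_of(p,"tub")),key=lambda t:p["img"][int(t["uv"][1]),int(t["uv"][0])].min())
    c=world(p,m["uv"],0);print(c,m);tubpose(c[:2]);print(current_time())
E
python3 f.py
```

```text
[ 0.566 -0.202 -0.   ] {'uv': [269.2, 226.4], 'score': 0.87}
side 614 ((552.4354858398438, -199.55445861816406), (168.58924865722656, 174.5608673095703), 4.618686676025391)
starwheel 0.76 [ 0.792 -0.089  0.   ]
bush 0.79 [ 0.712 -0.389  0.   ]
hub 0.61 [0.745 0.291 0.   ]
scene 679 ((551.765869140625, -197.7896270751953), (172.9998321533203, 169.26119995117188), 3.5735862255096436)
starwheel 0.98 [ 0.787 -0.102  0.   ]
bush 0.75 [ 0.688 -0.382  0.   ]
hub 0.76 [0.752 0.289 0.   ]
12.0667
```

```bash
cat > g.py <<'E'
from h import *
from f import tubpose
e,_=axes(4.);g=np.array([.552,-.199,0])+.079*e
move_to(g+U*.14,Rt(4.));servo_line(g+U*.054,vel=.15)
set_gripper(0,80);print(current_time(),current_width(),current_wrist_force())
c=MOUTH+.066*d;g2=c+.079*d;g2[2]=.055
servo_line(g2,Rt(YAW),vel=.1)
print(current_time(),current_width(),current_wrist_force(),current_tool_pos(),g2)
set_gripper(.55)
servo_line(g2+U*.12,vel=.25)
print("want",c);tubpose(c[:2]);print(current_time())
p=snapshot("scene");save(p,"s5.png",(280,130,560,340),2.8)
E
python3 g.py
```

```text
14.15 0.06825977878552615 [-1.041  0.884  4.934]
17.3 0.07165278260732405 [-0.147 -3.713  5.436] [0.617 0.016 0.056] [0.616 0.016 0.055]
want [0.591 0.091 0.115]
side 604 ((589.3255615234375, 90.98397064208984), (167.9379119873047, 170.7041473388672), 19.10417938232422)
starwheel 0.83 [ 0.799 -0.088 -0.   ]
bush 0.7 [ 0.714 -0.365  0.   ]
hub 0.66 [0.748 0.29  0.   ]
scene 776 ((584.5387573242188, 106.97760009765625), (172.7712860107422, 199.11322021484375), 19.061832427978516)
starwheel 0.59 [ 0.789 -0.099  0.   ]
bush 0.76 [ 0.701 -0.373  0.   ]
hub 0.76 [0.756 0.281 0.   ]
18.8
```

View pics/s5.png

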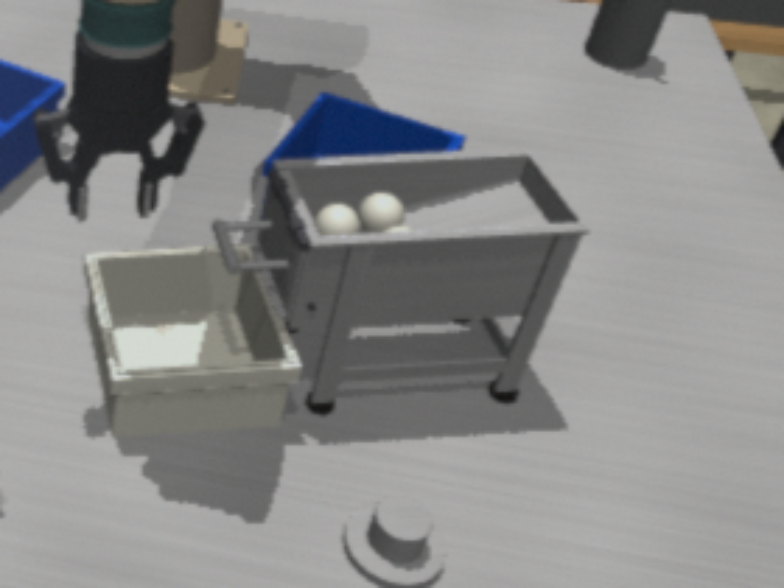

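The tub stands square under the mouth, near rim under the flap at crop (240-295,260-370), and it is released. Now the pre-grasp pose at the bar, with a close look.

```bash
cat > i.py <<'E'
from h import *
R=Rt(YAW,225);z=R[:,2]
set_gripper(.5,60)
move_to(HANDLE+z*(grip_point_offset-.11),R)
p=snapshot("wrist");save(p,"w2.png")
for t in mark_of(p,"flap_handle")[:2]:
    print("wrist",t, world(p,t["uv"],.157))
for v in("side","scene"):
    q=snapshot(v)
    for t in mark_of(q,"flap_handle")[:1]: print(v,t,world(q,t["uv"],.157))
P=cloud(p).reshape(-1,3)[p["z_map"].ravel()>0];r=P-HANDLE
k=(abs(r@d)<.025)&(abs(r@n)<.018)&(abs(r[:,2])<.02)
s=r[k];print(k.sum(),"d",np.percentile(s@d,[5,50,95]),"z",np.percentile(s[:,2],[5,50,95]))
k=(abs(r@d)<.03)&(abs(r@n)<.05)&(abs(r[:,2])<.02);print("n",np.percentile(r[k]@n,[2,50,98]))
print(current_time(),HANDLE)
E
python3 i.py
```

```text
wrist {'uv': [278.9, 198.2], 'score': 0.55} [0.582 0.116 0.157]
side {'uv': [240.7, 261.8], 'score': 0.79} [0.583 0.113 0.157]
scene {'uv': [359.4, 220.2], 'score': 0.81} [0.591 0.116 0.157]
516 d [-0.003  0.002  0.004] z [-0.002  0.004  0.006]
n [-0.033 -0.004  0.028]
20.0 [0.583 0.116 0.157]
```

View pics/w2.png

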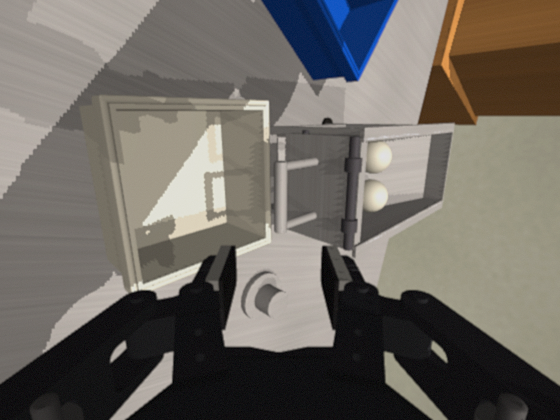

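The bar is at (280,195), centred between the fingers, and its surface depth agrees with the estimate to about 2 mm. Grip it.

```bash
cat > j.py <<'E'
from h import *
R=Rt(YAW,225);z=R[:,2];H=HANDLE-.002*n
servo_line(H+z*grip_point_offset,R,vel=.1)
print(current_wrist_force())
set_gripper(0,80)
print(current_time(),current_width(),current_grip_force(),current_wrist_force(),current_tool_pos()-(H+z*grip_point_offset))
p=snapshot("scene");save(p,"s6.png",(280,130,560,340),2.8)
E
python3 j.py
```

```text
[ 0.272 -0.286  0.585]
21.7333 -0.0024339670075069113 0.0 [-0.133  0.272  0.337] [ 0. -0.  0.]
```

View pics/s6.png

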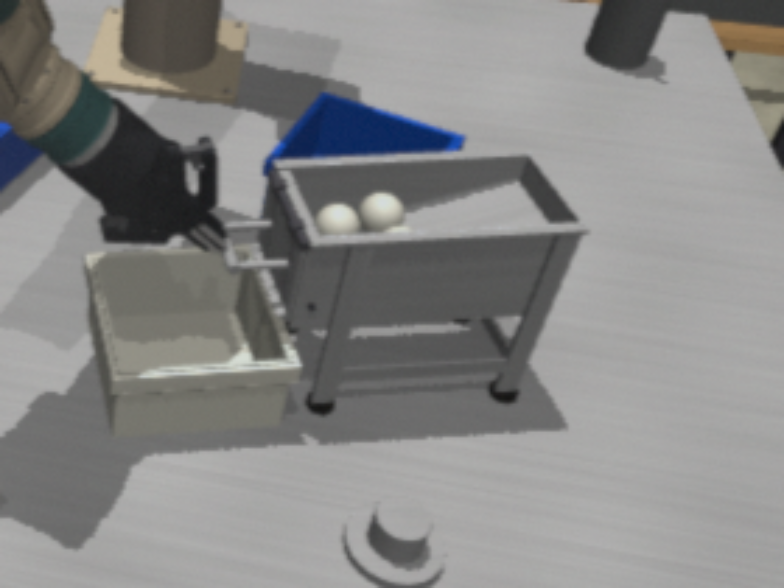

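The fingers shut on nothing (width 0). They seem to end just short of or above the bar. I'll look from the wrist.

```bash
cat > k.py <<'E'
from h import *
w=snapshot("wrist");s=snapshot("side");a=snapshot("scene")
R=np.array(current_orientation());T=np.array(current_tool_pos())
im=[]
for p in(w,s,a):
    c=np.array(p["orientation"]).T@(T-p["xyz"]);uv=(p["camera_matrix"]@c)[:2]/c[2];print("TCP px",uv,c[2])
    o=(p["camera_matrix"]@c)[:2]/c[2];f=1.2 if p is w else .45
    x,y=np.clip(o,[70,55],[489,364]).astype(int);r=p["img"].copy()
    HC=np.array(p["orientation"]).T@(HANDLE-p["xyz"]);hu=(p["camera_matrix"]@HC)[:2]/HC[2]
    cv2.circle(r,tuple(o.astype(int).tolist()),1,(255,0,0),-1);cv2.circle(r,tuple(hu.astype(int).tolist()),1,(0,255,0),-1)
    k=110 if p is w else 50
    x,y=np.clip(o,[k,k],[559-k,419-k]).astype(int)
    im.append(cv2.resize(r[y-k:y+k,x-k:x+k],(266,266),interpolation=cv2.INTER_CUBIC))
    P=(cloud(p).reshape(-1,3)[p["z_map"].ravel()>0]-T)@R
    q=P[(abs(P[:,0])<.011)&(abs(P[:,1])<.03)&(P[:,2]>-.06)&(P[:,2]<.06)]
    h,e=np.histogram(q[:,2],np.arange(-.06,.061,.01));print(h)
cv2.imwrite("pics/k.png",np.hstack(im)[...,::-1])
E
python3 k.py
```

```text
TCP px [276.947 239.311] 0.1803828155059054
[587 605 440 173  15   0   0   6 505 415  25   0]
TCP px [242.444 271.325] 0.9197309624956983
[46 42 46 34 19  0  0  0 29 21 20 22]
TCP px [363.993 221.396] 0.9890536436934222
[28 28 23 12  6  0  0  0 10  7 27  0]
```

View pics/k.png

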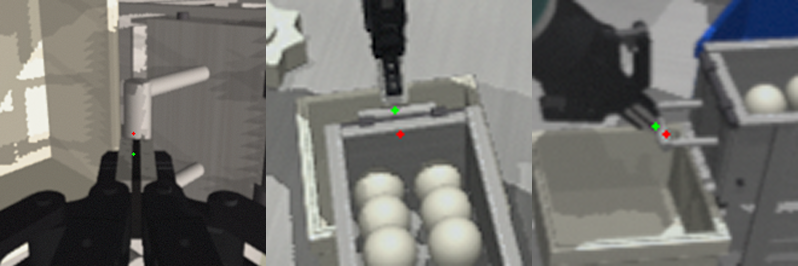

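Depth and all three views show the fingertips ending about 15-18 mm short of the reported TCP, just short of the bar. I'll back off, measure the tip offset, and correct for it.

```bash
cat > l.py <<'E'
from h import *
R=Rt(YAW,225);z=R[:,2];H=HANDLE-.002*n
servo_line(H+z*(grip_point_offset-.06),R,vel=.15)
T=np.array(current_tool_pos())
for v in("wrist","side","scene"):
    p=snapshot(v);P=(cloud(p).reshape(-1,3)[p["z_map"].ravel()>0]-T)@R
    q=P[(abs(P[:,0])<.011)&(abs(P[:,1])<.022)&(P[:,2]>-.06)&(P[:,2]<.025)]
    print(v,len(q),np.sort(q[:,2])[-8:],np.percentile(q[:,0],[5,50,95]),np.percentile(q[:,1],[5,50,95]))
    q=(P-[0,0,0])[(abs(P[:,0])<.018)&(abs(P[:,1])<.02)&(P[:,2]>.025)&(P[:,2]<.065)]
    if len(q):print(" bar z",np.percentile(q[:,2],[2,10,50]),"y",np.percentile(q[:,1],[5,50,95]))
print(current_time())
E
python3 l.py
```

```text
wrist 1664 [-0.029 -0.029 -0.029 -0.029 -0.029 -0.029 -0.029 -0.029] [0.005 0.01  0.01 ] [-0.011  0.001  0.013]
 bar z [0.036 0.036 0.037] y [-0.004  0.001  0.007]
side 156 [-0.026 -0.026 -0.026 -0.026 -0.026 -0.026 -0.025 -0.025] [-0.01  -0.001  0.009] [0.005 0.01  0.016]
 bar z [0.036 0.036 0.04 ] y [0.003 0.007 0.009]
scene 96 [-0.031 -0.031 -0.03  -0.03  -0.029 -0.028 -0.028 -0.025] [-0.011 -0.007  0.003] [-0.01   0.008  0.015]
 bar z [0.036 0.036 0.038] y [-0.001  0.005  0.008]
22.6333
```

Tips are about 27 mm behind the reported TCP, agreed by three cameras. Regrasp with that correction.

```bash
echo "OFF=.042" >> h.py; cat > m.py <<'E'
from h import *
R=Rt(YAW,225);z=R[:,2];H=HANDLE-.002*n
set_gripper(.5,80)
servo_line(H+z*OFF,R,vel=.08)
print(current_wrist_force())
set_gripper(0,80)
print(current_time(),current_width(),current_grip_force(),current_wrist_force(),current_wrist_torque(),current_tool_pos()-(H+z*OFF))
for f in(0,15,30,45):
    a=np.radians(-38.66+f);print(solve_ik(HINGE-.002*n+.064*(np.cos(a)*d+np.sin(a)*U)+OFF*Rt(YAW,225+f)[:,2],Rt(YAW,225+f)))
E
python3 m.py
```

```text
[ 0.02  -0.756 -0.196]
24.7167 0.10720113502952384 78.18007349967957 [-0.775 -0.866  4.676] [-0.153  0.084  0.127] [ 0.    -0.     0.001]
[-0.207  0.525 -0.067  1.447  0.656 -0.692]
[-0.14   0.403 -0.105  1.315  0.464 -0.523]
[-0.048  0.309 -0.135  1.224  0.244 -0.383]
[ 0.065  0.248 -0.157  1.166  0.    -0.258]
```

Bar gripped (width 0.107 ≈ 12 mm, 78 N). Open along the arc, watching the force.

```bash
cat > o.py <<'E'
from h import *
def arc(f,v=.08):
    a=np.radians(-38.66+f);R=Rt(YAW,225+f)
    servo_line(HINGE-.002*n+.064*(np.cos(a)*d+np.sin(a)*U)+OFF*R[:,2],R,vel=v)
if __name__=="__main__":
    for f in range(5,46,5):
        arc(f);F=np.array(current_wrist_force());print(f,round(current_time(),2),round(current_width(),3),round(current_grip_force()),F)
        if np.linalg.norm(F)>50 or current_width()<.05: print("STOP");break
    dwell(1.5)
    p=snapshot("side");cv2.imwrite("pics/o.png",np.hstack([p["img"][180:400,140:360],snapshot("scene")["img"][130:350,300:520]])[...,::-1])
    print(current_time(),current_width(),current_wrist_force())
    P=cloud(p)
    for t in trace(p,"ball1"): print("ball",round(t["score"],2),t["uv"],np.nanmedian(P[t["region"]],0))
    p=snapshot("scene");P=cloud(p)
    for t in trace(p,"ball1"): print("ball",round(t["score"],2),t["uv"],np.nanmedian(P[t["region"]],0))
E
python3 o.py
```

```text
5 24.97 0.106 79 [-0.551 -1.629  2.214]
10 25.22 0.108 80 [ 0.778 -2.479  6.048]
15 25.47 0.11 81 [-0.167 -1.218  7.357]
20 25.72 0.106 81 [-0.312 -0.658  8.215]
25 25.97 0.106 81 [-1.524 -0.528  8.309]
30 26.22 0.109 82 [0.429 0.941 7.855]
35 26.47 0.106 81 [-0.168  2.185  7.081]
40 26.72 0.109 81 [2.114 3.328 0.718]
45 26.97 0.101 81 [2.94  4.012 0.036]
28.5667 0.10589552763024003 [ 2.903  4.091 -1.237]
ball 0.76 [250.7, 274.9] [0.579 0.047 0.036]
ball 0.66 [232.2, 277.6] [0.624 0.059 0.035]
ball 0.57 [344.4, 245.0] [0.557 0.091 0.035]
ball 0.56 [330.4, 259.1] [0.627 0.053 0.041]
ball 0.53 [328.9, 247.8] [0.589 0.041 0.037]
ball 0.46 [366.1, 258.5] [0.596 0.148 0.041]
ball 0.45 [361.5, 249.5] [0.563 0.138 0.035]
```

View pics/o.png

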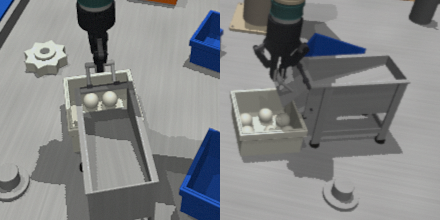

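The side view shows the bin empty and balls in the tub; the scene view shows at least five there. I'll verify the count and the flap angle numerically.

```bash
cat > v.py <<'E'
from h import *
tub=np.array([.589,.091])
for v in("wrist","scene","side"):
    p=snapshot(v);P=cloud(p);ok=p["z_map"]>0
    for t in trace(p,"ball1"):
        m=t["region"]&ok
        if m.sum()<15: continue
        q=P[m];f=lambda c:np.linalg.norm(q-c,axis=1)-.02
        from scipy.optimize import least_squares
        s=least_squares(f,np.r_[q.mean(0)[:2],.024],loss="soft_l1",f_scale=.002).x
        r=s[:2]-tub;print(v,"ball",round(t["score"],2),m.sum(),s,"in-tub n,d",(r@n[:2],r@d[:2]))
    for t in trace(p,"flap")[:1]:
        q=P[cv2.erode(t["region"].astype(np.uint8),np.ones((3,3)))>0];q=q[np.isfinite(q).all(1)]-HINGE
        q=np.c_[q@d,q@n,q[:,2]];q=q[(q[:,0]>.0)&(q[:,0]<.075)&(abs(q[:,1])<.05)&(q[:,2]<0)&(q[:,2]>-.08)]
        if len(q)>30: print(v,"flap angle",len(q),np.degrees(np.arctan2(np.median(q[:,0]),-np.median(q[:,2]))),np.degrees(np.arctan(np.polyfit(-q[:,2],q[:,0],1)[0])))
    k=P[ok]-HINGE;k=np.c_[k@d,k@n,k[:,2]+.197]
    b=(k[:,0]<-.02)&(k[:,0]>-.2)&(abs(k[:,1])<.04)&(k[:,2]>.1-0)&(k[:,2]<.19)
    h=k[b][:,2]-(.115+(-(k[b][:,0])-.01)*np.tan(np.radians(15)));print(v,"bin height over floor",b.sum(),np.percentile(h,[50,95,99]) if b.sum() else "")
    if v!="wrist":
        for l in("starwheel","bush","hub"):
            t=mark_of(p,l); 
            if t: print(l,round(t[0]["score"],2),world(p,t[0]["uv"],0))
print(current_time(),current_width(),current_wrist_force())
E
python3 v.py
```

```text
wrist ball 0.92 1213 [0.548 0.089 0.024] in-tub n,d (np.float64(-0.039941346615868505), np.float64(-0.011207353347400912))
wrist ball 0.72 1305 [0.581 0.038 0.024] in-tub n,d (np.float64(-0.02477185552692958), np.float64(0.04745995417989479))
wrist ball 0.69 1167 [0.626 0.05  0.024] in-tub n,d (np.float64(0.0224829133708846), np.float64(0.050252590463880004))
wrist flap angle 13379 49.0433101848799 39.47311577570556
wrist bin height over floor 12125 [0.005 0.006 0.007]
scene ball 0.6 150 [0.553 0.137 0.024] in-tub n,d (np.float64(-0.019858254133051017), np.float64(-0.055536886402944505))
scene ball 0.59 50 [0.61  0.113 0.024] in-tub n,d (np.float64(0.02668480828252984), np.float64(-0.014205146571873177))
scene ball 0.51 163 [0.546 0.089 0.024] in-tub n,d (np.float64(-0.04103147927521498), np.float64(-0.012146196459838027))
scene ball 0.44 34 [0.627 0.052 0.024] in-tub n,d (np.float64(0.023978333681536106), np.float64(0.04917285417280433))
scene ball 0.41 98 [0.58  0.04  0.024] in-tub n,d (np.float64(-0.025067159499109305), np.float64(0.045878533673551394))
scene flap angle 637 47.36259113060532 38.965402232947746
scene bin height over floor 418 [0.005 0.007 0.008]
starwheel 0.63 [ 0.788 -0.1    0.   ]
bush 0.78 [ 0.694 -0.38   0.   ]
hub 0.58 [0.755 0.288 0.   ]
side ball 0.77 200 [0.627 0.049 0.025] in-tub n,d (np.float64(0.022753570692932244), np.float64(0.05171159227893414))
side ball 0.65 191 [0.581 0.037 0.025] in-tub n,d (np.float64(-0.02479418604660293), np.float64(0.048780324924149965))
side bin height over floor 2661 [0.006 0.007 0.008]
starwheel 0.63 [ 0.795 -0.095  0.   ]
hub 0.72 [0.752 0.289 0.   ]
29.4667 0.10614998645451942 [ 2.702  4.861 -0.658]
```

Bin empty; six distinct balls in the tub ((.548,.089), (.581,.038), (.626,.050), (.553,.137), (.610,.113), (.596,.148)). One robust fit of the flap plane for the angle.

```bash
cat > x.py <<'E'
from h import *
for v in("wrist","scene"):
    p=snapshot(v);P=cloud(p)
    q=P[p["z_map"]>0]-HINGE;q=np.c_[q@d,q@n,q[:,2]];q=q[(q[:,0]>.008)&(q[:,0]<.07)&(abs(q[:,1])<.045)&(q[:,2]<0)&(q[:,2]>-.08)]
    best=max((np.sum(abs(q[:,0]*np.cos(a)+q[:,2]*np.sin(a)-o)<.0015),np.degrees(a),o) for a in np.radians(np.arange(30,60,.5)) for o in np.arange(-.006,.0061,.001))
    print(v,len(q),best)
    for t in mark_of(p,"flap_handle")[:1]: print(t["score"],t["uv"],world(p,t["uv"],.204)-HINGE,.064*d)
E
python3 x.py
```

```text
wrist 10721 (np.int64(9716), np.float64(42.5), np.float64(0.002))
0.61 [277.9, 273.5] [ 0.017 -0.06   0.007] [ 0.02  -0.061  0.   ]
scene 579 (np.int64(419), np.float64(42.5), np.float64(0.001))
0.75 [354.5, 206.3] [ 0.032 -0.064  0.007] [ 0.02  -0.061  0.   ]
```

Flap measures 42.5°; nudge by 2.5° and recheck, then hand in.

```bash
python3 -c "
from o import *
arc(47.5,.03);dwell(.5);print(current_time(),current_width(),current_grip_force(),current_wrist_force())
"; python3 x.py; python3 -c "
from plant import *
print(job_done())"
```

```text
30.425 0.10760755368151603 80.58711290359497 [ 3.607  5.926 -1.942]
wrist 10623 (np.int64(9776), np.float64(45.0), np.float64(0.002))
0.64 [274.9, 274.8] [ 0.02  -0.06   0.007] [ 0.02  -0.061  0.   ]
scene 590 (np.int64(418), np.float64(45.5), np.float64(0.001))
0.65 [359.3, 205.2] [ 0.025 -0.053  0.007] [ 0.02  -0.061  0.   ]
the job is handed in; nothing more can be done
None
```

The job is handed in at about 30 s: the white tub stands under the mouth, the flap is held open at a measured 45°, the bin is empty, six balls were located in the tub with none seen spilled, and the other parts measured where they were. On the first lift the tub slipped from the grip and dropped a few centimetres, landing upright; I then slid it into place along the bench.

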